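# Eject the drilled gift tags from the jig and pack the set

## Task

The gift tags in the drill jig have had their hanging holes drilled; pack them as a set. Get every tag out of the jig (its sprung ejector pushes its end out, then it is slid forward from under the bush plate and lifted) and lay each one flat in its own tag compartment of the packing tray, with the red tin of hooks standing upright in the long narrow compartment. Don't lever or press hard on the bush plate, and leave everything else on the table where it is.

Things in the scene. Friction and masses are not known exactly. Their poses are not given: they have to be found in the camera images.
- jig: Four-bay drill jig, screwed down: plywood base 240 x 310 x 10 mm. Origin on the base's underside, which spans x -95..145, y -155..155 mm; -x is its front (towards the robot), z up. Bays 1 to 4 lie along x at y = -117, -39, 39, 117 mm, each with a black rail (26 mm wide, top at z = 24 mm, x -80..70 mm) that carries a tag.
- jig_mouth (a point): Point of the jig below the middle of the bush plate's front edge (jig x = -15, y = 0, z = 24 mm; axes as the jig's). Behind it the bays are 54 mm wide between walls and roofed by the bush plate; in front of it the rails stand free, with 28 mm between neighbouring tags and the base top at z = 10 mm for fingers.
- bush_plate: Overhanging lip of the jig: aluminium plate 85 x 310 x 8 mm with steel drill bushes, a yellow front edge and a 31 x 40 mm sight window over each bay, fixed. Origin at the centre of its underside: jig x = 27.5, y = 0, z = 35.5 mm. It covers jig x -15..70 mm; bushes rise to z = 51 mm. A tag below has 3.5 mm of play and cannot be lifted until slid forward (jig -x) clear of the front edge.
- tray: Shallow plywood tray, loose, 0.7 kg, 211 (x) x 270 (y) mm, 16 mm high; origin at the centre of its underside. Floor, walls and dividers 5 mm thick. Four tag compartments 98 (x) x 96 (y) mm, centred at x = +/-52, y = -82 and +19 mm; each takes one tag lying flat. One narrow compartment for the tin, 201 (x) x 58 (y) mm, centred at x = 0, y = 101 mm.
- tin_center (a point): Red tin of ornament hooks, 64 (x) x 46 (y) x 30 (z) mm, about 0.1 kg, with a steel seam and a paper label; the point is its centre, 15 mm above its underside.
- tag_1_center (a point): Plywood gift tag with a burnt-in tree, 80 (x) x 50 (y) x 8 (z) mm, corners rounded 10 mm, about 30 g, hanging hole at its +x end; the point is its centre, 4 mm above its underside. If present it starts in jig bay 1, flat on the rail (centre at jig z = 28 mm), axes along the jig's, some 5 mm of its -x end showing in front of the bush plate.
- tag_2_center (a point): Plywood gift tag with a burnt-in eight-armed star, 80 (x) x 50 (y) x 8 (z) mm, corners rounded 10 mm, about 30 g, hanging hole at its +x end; the point is its centre, 4 mm above its underside. If present it starts in jig bay 2, flat on the rail (centre at jig z = 28 mm), axes along the jig's, some 5 mm of its -x end showing in front of the bush plate.
- tag_3_center (a point): Plywood gift tag with a burnt-in round bauble, 80 (x) x 50 (y) x 8 (z) mm, corners rounded 10 mm, about 30 g, hanging hole at its +x end; the point is its centre, 4 mm above its underside. If present it starts in jig bay 3, flat on the rail (centre at jig z = 28 mm), axes along the jig's, some 5 mm of its -x end showing in front of the bush plate.
- tag_4_center (a point): Plywood gift tag with a burnt-in house, 80 (x) x 50 (y) x 8 (z) mm, corners rounded 10 mm, about 30 g, hanging hole at its +x end; the point is its centre, 4 mm above its underside. If present it starts in jig bay 4, flat on the rail (centre at jig z = 28 mm), axes along the jig's, some 5 mm of its -x end showing in front of the bush plate.
- ejector_1 (a joint): Sprung ejector slide of bay 1: 0 at rest, 0.045 m at its stop, as its paddle is pushed forward (jig -x). Its pusher stands behind the tag; at the stop the tag's rear end is at jig x = 21 mm and about 44 mm of the tag shows in front of the bush plate. The spring takes 1.2 N at first, 4 N at the stop, and returns the slide; the tag stays out.
- paddle_1 (a point): Red upright thumb paddle of ejector 1, 10 (x) x 24 (y) mm, from 16 to 62 mm above the table; the point is on its mid-line at z = 50 mm. At rest it stands at jig x = 125 mm, free behind.
- ejector_2 (a joint): Sprung ejector slide of bay 2: 0 at rest, 0.045 m at its stop, as its paddle is pushed forward (jig -x). Its pusher stands behind the tag; at the stop the tag's rear end is at jig x = 21 mm and about 44 mm of the tag shows in front of the bush plate. The spring takes 1.2 N at first, 4 N at the stop, and returns the slide; the tag stays out.
- paddle_2 (a point): Red upright thumb paddle of ejector 2, 10 (x) x 24 (y) mm, from 16 to 62 mm above the table; the point is on its mid-line at z = 50 mm. At rest it stands at jig x = 125 mm, free behind.
- ejector_3 (a joint): Sprung ejector slide of bay 3: 0 at rest, 0.045 m at its stop, as its paddle is pushed forward (jig -x). Its pusher stands behind the tag; at the stop the tag's rear end is at jig x = 21 mm and about 44 mm of the tag shows in front of the bush plate. The spring takes 1.2 N at first, 4 N at the stop, and returns the slide; the tag stays out.
- paddle_3 (a point): Red upright thumb paddle of ejector 3, 10 (x) x 24 (y) mm, from 16 to 62 mm above the table; the point is on its mid-line at z = 50 mm. At rest it stands at jig x = 125 mm, free behind.
- ejector_4 (a joint): Sprung ejector slide of bay 4: 0 at rest, 0.045 m at its stop, as its paddle is pushed forward (jig -x). Its pusher stands behind the tag; at the stop the tag's rear end is at jig x = 21 mm and about 44 mm of the tag shows in front of the bush plate. The spring takes 1.2 N at first, 4 N at the stop, and returns the slide; the tag stays out.
- paddle_4 (a point): Red upright thumb paddle of ejector 4, 10 (x) x 24 (y) mm, from 16 to 62 mm above the table; the point is on its mid-line at z = 50 mm. At rest it stands at jig x = 125 mm, free behind.
- mug: Blue mug, 82 mm across, 95 mm high; origin under its centre. Leave alone.
- blank_stack: Neat stack of three undrilled blanks, 80 x 50 x 24 mm, to the right of the tray; not part of the set. Origin under its centre. Leave alone.
- pencil: Flat red carpenter's pencil, about 175 x 14 x 8 mm; origin under its middle. Leave alone.
- sanding_block: Cork sanding block, 105 x 63 x 30 mm, left of the jig; origin under its centre. Leave alone.
There are look-alikes about, which are no part of the job. Leave any orange look-alike of the part that bears tag_2_center alone.

How it is judged:
By the outcome, as a careful person would: the job done as asked, in the order asked, and still so for the second after the job is handed in, with the robot touching nothing.
Of tag_1, tag_2, tag_3, tag_4 only 3 to 4 are there at a start; the rules pass over those that are not, and their reading is None.
At some moment in a run one of tin, tag_1, tag_2, tag_3, tag_4 may be knocked a few centimetres aside while the robot is not near it.
Once in a run the grip may slacken for a moment while it holds something.
It also fails if it takes over 210 s, if anything falls off the work surface, if the arm or the gripper's body presses on something with over 40 N, if the wrist force passes 120 N, or if a joint passes its speed limit or range.

## Robot

A 7-joint arm with a two-finger parallel gripper is mounted at the origin on the work surface. World frame = base frame: x ahead of the robot, y to its left, z up, the work surface at z = 0. Lengths are in m, angles in rad, forces in N, time in s.
With the tool pointing down it reaches from about 0.425 to 0.975 m from the base axis. Payload 16.7 kg.
Tool frame: the origin (TCP) lies midway between the tips of the shut fingers; the grasp point (between the pads) lies 19 mm behind it (grip_depth is the distance from the TCP to the grasp point, in m); x points along the fingers, y is the direction in which the jaws open and shut, and the axes are right-handed (so a half turn about x gives the same grasp; the last joint's range is limited). The gripper opens to 85 mm and grips with 20 to 120 N. Pads are 22 mm wide; open, the fingers measure 114 mm over their backs; the gripper's body (76 mm by 85 mm) begins 54 mm behind the grasp point. The pads swing forward as they close: fully open they stand 13 mm farther back than shut.
Start: joints at [1.036, 0.426, 0.074, 1.606, -0.034, 1.111, -0.067], TCP at [0.254, -0.625, 0.231] pointing down, gripper open.
Joint ranges: [-2.85, 2.85], [-0.5, 2.14], [-1.23, 1.37], [0.21, 2.46], [-1.02, 4.16], [0.16, 2.05], [-2.73, 2.73]. Speed limits (rad/s): [1.89, 1.89, 2.39, 2.39, 3.01, 3.01, 3.01].

## Interface

Orientations are given as a rotation vector (axis times angle).
In Python, from rig import get_state, grab_frame, close_job, grip_depth gives the robot as it stands. The module is installed in compiled form; this text tells all that it offers.
- The arm moves only by the tool apply_moves, never from a script. Its arguments are lists of equal length, an entry for each row: "delta_pos": the shift along the tool's x, y, z in cm, a list of three; "dr": the turn, a rotation vector about the tool's x, y, z in degrees, a list of three. In form: {"delta_pos": [[dx, dy, dz], ...], "dr": [[rx, ry, rz], ...]}. A call has exactly 8 rows; each row is the pose to reach, as a shift and turn from the pose measured when the call began, along the tool's axes at that moment; what a row does not reach only later rows make up. A row lasts 1/8 s, in which the tool goes at most 62.5 mm and 10.7 degrees, less where a joint would pass 70% of its speed; a pose out of reach is approached as far as the arm can. A call with a gripper value outside its range is refused whole. "jaw" is the opening, from 0 (shut) to 1 (fully open), set as the call begins (left out, the last holds). The fingers move at their own pace and stop on an object; the grip force is fixed at half the most. Time passes only in rows, so rows that repeat a pose let the fingers close, or fill a call up. It gives the time, the measured TCP pose, the force and the opening at its end, in the units of the state.
- get_state(): the state, without advancing time (a new reading comes with each control period).
- grab_frame(name): name is "side" or "top"; returns a dict with "pixels" (384x512x3 uint8, blue, green, red), "camera_matrix" (3x3 intrinsics, pixels), "origin" and "rotation" of the camera in the world. Camera axes: x right, y up, looking along -z (the intrinsics and any distortion apply to the point x, -y, -z); pixel columns grow to the right and rows downward; lengths in m; the calibration is good to about 2 mm. A picture is of the moment at which its call begins. There is no depth.
- close_job(): hands the job in, once; it reports no verdict.
The state is a dict: "time": time; "joint_positions": joint angles; "dq": joint speeds; "joint_torque": joint torques, N m; "eef_pos": TCP position; "orientation": TCP orientation; "force": force on the tool from outside, world axes, zero at the start; "torque": the same for the moment, N m; "width": finger opening in m.
Only numpy, scipy, OpenCV 4.12 (cv2) and the standard library are available. Lean on these libraries where they do the work, as an engineer would, in place of code of your own. Each camera call takes 0.05 s, during which the arm holds its last target. There are 200 camera calls.

## Working session

There is one attempt and no reset: what is moved stays moved. The work goes in short steps, Python scripts to look and compute and a tool call to move; the robot and the scene stay as the last step left them, time stands still between calls to the robot, and variables do not carry over. Pictures are saved under pics/ and viewed, about 12 in all and at most 16, crops included, and the job is handed in when it is done.

Besides the shell and the picture viewer there is one more tool, called after "Emit:" in YAML: its name, and indented under it one key for each argument. apply_moves: Moves the arm, as the interface text tells. Its arguments: {"type":"object","properties":{"delta_pos":{"type":"array","items":{"type":"array","items":{"type":"number"}}},"dr":{"type":"array","items":{"type":"array","items":{"type":"number"}}},"jaw":{"type":"number"}},"required":["delta_pos","dr"]}

```bash
mkdir -p pics
python3 - <<'E'
from rig import *
import cv2
print(get_state(), grip_depth)
for n in("top","side"):
    f=grab_frame(n); cv2.imwrite(f"pics/{n}0.png",f["pixels"]); print(n,f["camera_matrix"],f["origin"],f["rotation"],[k for k in f])
E
```

```text
{'time': 0.0, 'joint_positions': array([ 1.0354778 ,  0.42672264,  0.07385412,  1.60665788, -0.03405863,
        1.11083437, -0.06709036]), 'dq': array([-0.00051905, -0.00048188, -0.00151259, -0.00106976, -0.00050269,
       -0.00047698,  0.0008858 ]), 'joint_torque': array([-1.21623420e-04, -9.49822712e+01,  3.76040339e+00, -4.63495839e+01,
        1.92490703e-02,  1.03889019e-02,  1.04973259e-05]), 'eef_pos': array([ 0.25380249, -0.6249855 ,  0.23059452]), 'orientation': array([ 2.01017359,  0.39407127, -2.01098494]), 'force': array([-0.08633456, -0.37934715, -0.36933197]), 'torque': array([0.04873785, 0.00202823, 0.00056985]), 'width': 0.08538387055067133} 0.0187
top [[360.40634461   0.         257.47382843]
 [  0.         360.40634461 189.13463081]
 [  0.           0.           1.        ]] [0.45992085 0.01084334 1.19282484] [ 0.0450817  -0.0405078  -1.58482215] ['pixels', 'camera_matrix', 'origin', 'rotation']
side [[424.0783274    0.         258.6919563 ]
 [  0.         424.0783274  191.15558817]
 [  0.           0.           1.        ]] [1.1469812  1.11029914 1.24674064] [0.29069486 1.05140071 2.42804779] ['pixels', 'camera_matrix', 'origin', 'rotation']
```

View pics/top0.png

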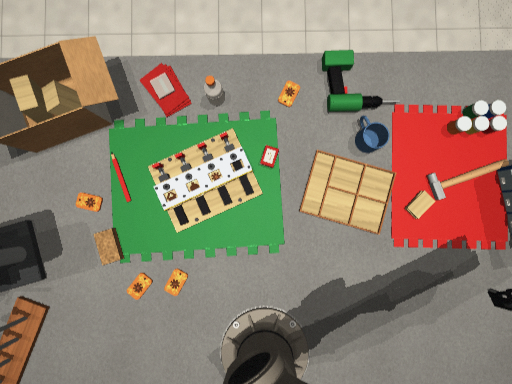

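View pics/side0.png

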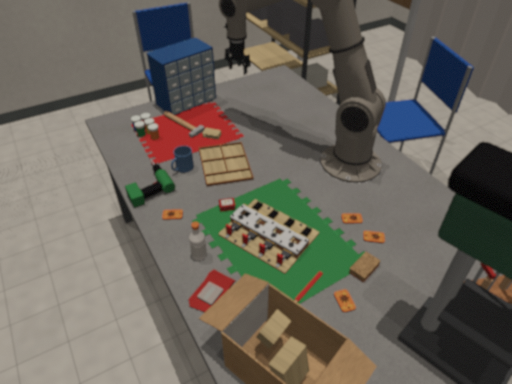

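```bash
cat > h.py <<'E'
import numpy as np, cv2
from rig import *
from scipy.spatial.transform import Rotation as R
def cam(n):
    f=grab_frame(n); return f
def rays(f,uv):
    uv=np.atleast_2d(np.float64(uv)); K=f["camera_matrix"]
    d=np.c_[(uv[:,0]-K[0,2])/K[0,0],-(uv[:,1]-K[1,2])/K[1,1],-np.ones(len(uv))]
    return d@R.from_rotvec(f["rotation"]).as_matrix().T
def onz(f,uv,z):
    d=rays(f,uv); o=np.array(f["origin"]); return (o+d*((z-o[2])/d[:,2])[:,None])[:,:2]
def proj(f,P):
    P=np.atleast_2d(P); q=(P-f["origin"])@R.from_rotvec(f["rotation"]).as_matrix(); K=f["camera_matrix"]
    return np.c_[K[0,0]*q[:,0]/-q[:,2]+K[0,2], K[1,1]*-q[:,1]/-q[:,2]+K[1,2]]
def crop(f,x0,y0,w,h,s,name):
    im=cv2.resize(f["pixels"][y0:y0+h,x0:x0+w],None,fx=s,fy=s,interpolation=cv2.INTER_CUBIC); cv2.imwrite("pics/"+name,im)
def goal(pos,Rm=None):
    "delta in tool axes cm / rotvec deg from current pose to pos (world TCP)"
    s=get_state(); R0=R.from_rotvec(s["orientation"]).as_matrix()
    d=R0.T@(np.array(pos)-s["eef_pos"])*100
    r=np.degrees(R.from_matrix(R0.T@Rm).as_rotvec()) if Rm is not None else None
    return d.round(2), None if r is None else r.round(1)
def down(yaw):
    "tool x down, tool y (jaw axis) at world angle yaw (rad)"
    y=np.array([np.cos(yaw),np.sin(yaw),0]); x=np.array([0,0,-1.]); return np.c_[x,y,np.cross(x,y)]
E
python3 - <<'E'
from h import *
f=cam("top"); crop(f,140,120,145,112,5.5,"jig0.png")
s=get_state(); print(R.from_rotvec(s["orientation"]).as_matrix().round(2))
hsv=cv2.cvtColor(f["pixels"],cv2.COLOR_BGR2HSV)
m=((hsv[...,0]<8)|(hsv[...,0]>172))&(hsv[...,1]>150)&(hsv[...,2]>90)
n,l,st,c=cv2.connectedComponentsWithStats(m.astype(np.uint8))
for i in range(1,n):
    if st[i,4]>6: print(st[i],c[i].round(1),onz(f,c[i],.03).round(3))
E
```

```text
[[-0.    0.38 -0.93]
 [ 0.   -0.93 -0.38]
 [-1.   -0.    0.  ]]
[ 140   63   51   54 1071] [167.   90.3] [[0.852 0.306]]
[344  87   3   7  17] [345.1  89.5] [[ 0.846 -0.278]]
[  391   104   117   146 12951] [445.5 180.4] [[ 0.543 -0.594]]
[501 114   5   5  12] [503.5 115.5] [[ 0.752 -0.792]]
[489 117   4   3   7] [490.3 118. ] [[ 0.744 -0.748]]
[220 132   7   6  22] [223.1 134.6] [[0.703 0.123]]
[197 143   8   6  24] [200.4 144.9] [[0.67  0.197]]
[261 145  18  22 128] [269.  156.3] [[ 0.63  -0.025]]
[175 153   7   5  23] [178.  154.9] [[0.639 0.27 ]]
[112 158  19  44 210] [121.2 179.7] [[0.56  0.455]]
[152 163   8   5  26] [155.6 165. ] [[0.607 0.343]]
```

View pics/jig0.png

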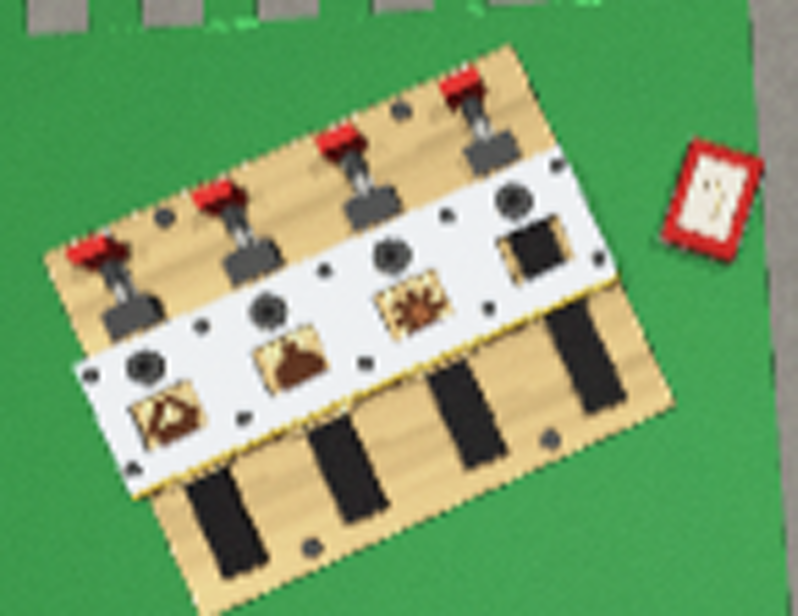

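Run:
```python
from h import *
f=cam("top"); crop(f,290,110,125,140,5,"tray0.png")
hsv=cv2.cvtColor(f["pixels"],cv2.COLOR_BGR2HSV)
# paddles
uv=[(178+0,154.9)]
P=onz(f,[[223.1,134.6],[200.4,144.9],[178,154.9],[155.6,165]],.060) # 1..4 
y=np.array([-117,-39,39,117])/1e3
sl=[np.polyfit(y,P[:,k],1) for k in (0,1)]
ey=np.array([sl[0][0],sl[1][0]]); th=np.arctan2(-ey[0],ey[1]); c=np.array([sl[0][1],sl[1][1]])
print("paddles",P.round(4).tolist(),"yaw",np.degrees(th),np.linalg.norm(ey),"jig org",c-.125*np.array([np.cos(th),np.sin(th)]))
def blob(m,seed,z,name):
    m=cv2.morphologyEx(m.astype(np.uint8),cv2.MORPH_CLOSE,np.ones((3,3)))
    n,l,st,cc=cv2.connectedComponentsWithStats(m); b=(l==l[seed[1],seed[0]]).astype(np.uint8)
    k=max(cv2.findContours(b,0,1)[0],key=cv2.contourArea)
    W=onz(f,k[:,0,:],z).astype(np.float32); r=cv2.minAreaRect(W*1000); print(name,r,b.sum())
w=(hsv[...,1]<60)&(hsv[...,2]>190)
blob(w,(207,170),.0435,"plate")
t=(hsv[...,0]>10)&(hsv[...,0]<28)&(hsv[...,1]>50)&(hsv[...,2]>120)
blob(t,(335,170),.016,"tray")
b=~((hsv[...,0]>45)&(hsv[...,0]<85)&(hsv[...,1]>100))
blob(b&(np.indices(b.shape)[1]<265)&(np.indices(b.shape)[0]>122)&(np.indices(b.shape)[0]<240)&(np.indices(b.shape)[1]>138),(207,170),.01,"base")
r=((hsv[...,0]<8)|(hsv[...,0]>172))&(hsv[...,1]>120)|w
blob(r&(np.indices(b.shape)[1]>258),(269,152),.03,"tin")
```

```text
paddles [[0.6966, 0.1203], [0.6647, 0.1926], [0.6338, 0.2638], [0.6027, 0.3347]] yaw 23.624727451432697 0.9995739126946555 jig org [0.53492895 0.17776558]
plate ((559.7901000976562, 188.0531463623047), (89.6380386352539, 310.169921875), 23.68524742126465) 1940
tray ((512.1749267578125, -281.407958984375), (271.48028564453125, 215.30609130859375), 72.89167022705078) 5437
base ((557.3672485351562, 190.79611206054688), (241.11073303222656, 322.2928466796875), 23.634986877441406) 6967
tin ((630.9164428710938, -25.384960174560547), (45.23687744140625, 63.004486083984375), 70.81848907470703) 267
```

View pics/tray0.png

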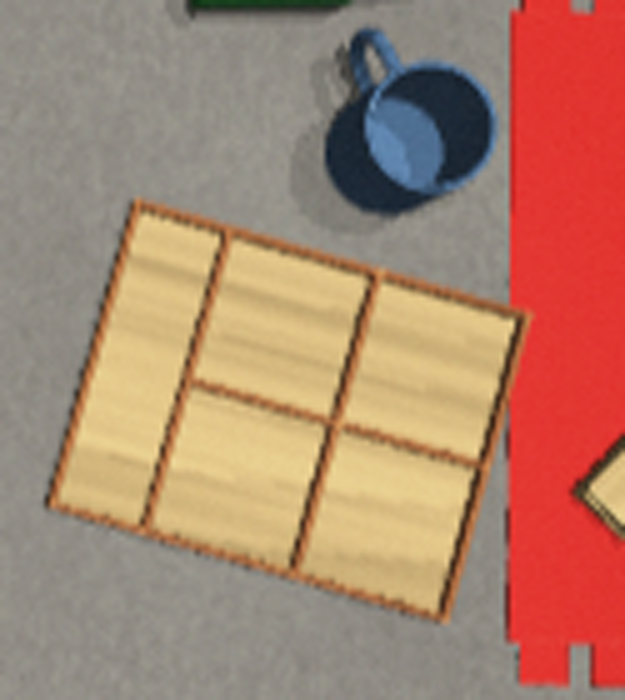

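```bash
cat >> h.py <<'E'
JO=np.array([.5347,.1775]); JY=np.radians(23.65)
TO=np.array([.512,-.2813]); TY=np.radians(-17.1)
def rot(a): return np.array([[np.cos(a),-np.sin(a)],[np.sin(a),np.cos(a)]])
def jig(x,y): return JO+rot(JY)@[x/1e3,y/1e3]
def tray(x,y): return TO+rot(TY)@[x/1e3,y/1e3]
BY={1:-117,2:-39,3:39,4:117}
DJ=down(JY-np.pi/2); DT=down(TY-np.pi/2); DTIN=down(TY)
E
python3 - <<'E'
from h import *
f=cam("top")
print("mug",onz(f,[376,135],.095))
for c in [(52,19),(-52,19),(-52,-82),(52,-82)]: print(c,tray(*c), tray(c[0]-17,c[1]))
print(goal([*jig(160,-39),.15],DJ), goal([*jig(160,-39),.035],DJ),jig(160,-39))
E
```

```text
mug [[ 0.68095709 -0.35290745]]
(52, 19) [ 0.567288   -0.27843003] [ 0.55103952 -0.27343134]
(-52, 19) [ 0.46788553 -0.24784984] [ 0.45163705 -0.24285115]
(-52, -82) [ 0.43818746 -0.34438493] [ 0.42193898 -0.33938624]
(52, -82) [ 0.53758993 -0.37496512] [ 0.52134145 -0.36996644]
(array([  8.13, -60.34, -72.32]), array([-1.6,  0. ,  0. ])) (array([ 19.63, -60.33, -72.32]), array([-1.6,  0. ,  0. ])) [0.69690688 0.20595926]
```

Emit:
apply_moves:
  delta_pos:
    - [0, -5, -6]
    - [0, -10, -12]
    - [0, -15, -18]
    - [0, -20, -24]
    - [0, -25, -30]
    - [0, -30, -36]
    - [0, -35, -42]
    - [0, -40, -48]
  dr:
    - [0, 0, 0]
    - [0, 0, 0]
    - [-1.6, 0, 0]
    - [-1.6, 0, 0]
    - [-1.6, 0, 0]
    - [-1.6, 0, 0]
    - [-1.6, 0, 0]
    - [-1.6, 0, 0]
  jaw: 0

```text
time: 1.25
eef_pos: [0.49, -0.1824, 0.2314]
orientation: [1.994, 0.418, -1.993]
force: [1.0, 0.1, -0.6]
width: -0.0
```

Run:
```python
from h import *
print(get_state()["eef_pos"],goal([*jig(160,-39),.15],DJ), goal([*jig(160,-39),.035],DJ))
```

```text
[ 0.48997746 -0.18236656  0.23144785] (array([  8.16, -27.24, -34.55]), array([ 0., -0.,  0.])) (array([ 19.66, -27.24, -34.54]), array([ 0., -0.,  0.]))
```

Emit:
apply_moves:
  delta_pos:
    - [0, -4, -5]
    - [1, -8, -10]
    - [3, -12, -15]
    - [4, -16, -20]
    - [6, -20, -25]
    - [7, -24, -30]
    - [8, -27.2, -34.5]
    - [8, -27.2, -34.5]
  dr:
    - [0, 0, 0]
    - [0, 0, 0]
    - [0, 0, 0]
    - [0, 0, 0]
    - [0, 0, 0]
    - [0, 0, 0]
    - [0, 0, 0]
    - [0, 0, 0]

```text
time: 2.25
eef_pos: [0.6965, 0.2103, 0.1499]
orientation: [1.991, 0.425, -1.993]
force: [-0.9, -0.7, -0.1]
width: 0.0
```

Run:
```python
from h import *
print(get_state()["eef_pos"],goal([*jig(160,-39),.035],DJ))
```

```text
[0.69645291 0.21027208 0.14985922] (array([11.49,  0.44,  0.13]), array([0.3, 0. , 0.1]))
```

Emit:
apply_moves:
  delta_pos:
    - [0, 0.4, 0.1]
    - [3, 0.4, 0.1]
    - [6, 0.4, 0.1]
    - [9, 0.4, 0.1]
    - [11, 0.4, 0.1]
    - [11.5, 0.4, 0.1]
    - [11.5, 0.4, 0.1]
    - [11.5, 0.4, 0.1]
  dr:
    - [0.3, 0, 0]
    - [0.3, 0, 0]
    - [0.3, 0, 0]
    - [0.3, 0, 0]
    - [0.3, 0, 0]
    - [0.3, 0, 0]
    - [0.3, 0, 0]
    - [0.3, 0, 0]

```text
time: 3.25
eef_pos: [0.6977, 0.2066, 0.0361]
orientation: [1.996, 0.42, -1.995]
force: [0.2, 0.1, 0.4]
width: 0.0002
```

Run:
```python
from h import *
s=get_state();print(s["eef_pos"],s["force"],goal([*jig(96,-39),.035],DJ))
f=cam("side"); crop(f,190,170,150,112,5,"push0.png")
```

```text
[0.69766331 0.20658053 0.036134  ] [0.21868549 0.123328   0.43512528] (array([0.11, 0.03, 6.49]), array([-0. , -0.1,  0.1]))
```

View pics/push0.png

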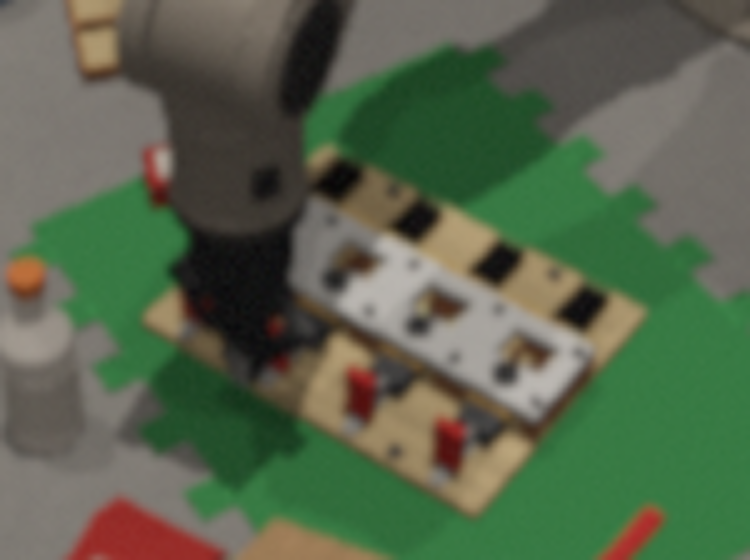

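Emit:
apply_moves:
  delta_pos:
    - [0.1, 0, 1]
    - [0.1, 0, 2]
    - [0.1, 0, 2.8]
    - [0.1, 0, 3.6]
    - [0.1, 0, 4.4]
    - [0.1, 0, 5.2]
    - [0.1, 0, 5.8]
    - [0.1, 0, 5.8]
  dr:
    - [0, 0, 0]
    - [0, 0, 0]
    - [0, 0, 0]
    - [0, 0, 0]
    - [0, 0, 0]
    - [0, 0, 0]
    - [0, 0, 0]
    - [0, 0, 0]

```text
time: 4.3
eef_pos: [0.6443, 0.1833, 0.0351]
orientation: [1.996, 0.42, -1.994]
force: [3.3, 1.7, 2.0]
width: 0.0002
```

Run:
```python
from h import *
s=get_state();print(s["eef_pos"],s["force"],goal([*jig(96,-39),.035],DJ))
```

```text
[0.64427186 0.18327172 0.03514968] [3.25114336 1.69690207 1.98595177] (array([0.01, 0.03, 0.67]), array([-0. , -0.1,  0.1]))
```

Emit:
apply_moves:
  delta_pos:
    - [0, 0, 0.2]
    - [0, 0, 0.4]
    - [0, 0, 0.6]
    - [0, 0, 0.7]
    - [0, 0, 0.7]
    - [0, 0, 0.7]
    - [0, 0, 0.7]
    - [0, 0, 0.7]
  dr:
    - [0, 0, 0]
    - [0, 0, 0]
    - [0, 0, 0]
    - [0, 0, 0]
    - [0, 0, 0]
    - [0, 0, 0]
    - [0, 0, 0]
    - [0, 0, 0]

```text
time: 5.3
eef_pos: [0.639, 0.181, 0.0353]
orientation: [1.998, 0.421, -1.992]
force: [11.4, 3.7, -4.7]
width: -0.0001
```

Run:
```python
from h import *
s=get_state();print(s["eef_pos"],s["force"],goal([*jig(96,-39),.035],DJ),goal([*jig(160,39),.1],DJ),goal([*jig(160,39),.035],DJ))
```

```text
[0.63896544 0.18095588 0.03527622] [11.40172269  3.73139903 -4.71910039] (array([0.03, 0.03, 0.09]), array([-0. , -0.2,  0.1])) (array([-6.43, -7.78, -6.33]), array([-0. , -0.2,  0.1])) (array([ 0.07, -7.77, -6.31]), array([-0. , -0.2,  0.1]))
```

Emit:
apply_moves:
  delta_pos:
    - [0, 0, -2]
    - [0, 0, -4]
    - [0, 0, -6.3]
    - [0, -2.5, -6.3]
    - [0, -5, -6.3]
    - [0, -7.8, -6.3]
    - [0, -7.8, -6.3]
    - [0, -7.8, -4.5]
  dr:
    - [0, 0, 0]
    - [0, 0, 0]
    - [0, 0, 0]
    - [0, 0, 0]
    - [0, 0, 0]
    - [0, 0, 0]
    - [0, 0, 0]
    - [0, 0, 0]

```text
time: 6.3
eef_pos: [0.6482, 0.2714, 0.0355]
orientation: [1.997, 0.422, -1.992]
force: [3.3, 2.1, -0.3]
width: -0.0002
```

Run:
```python
from h import *
s=get_state();print(s["eef_pos"],s["force"],goal([*jig(97,39),.035],DJ))
```

```text
[0.64815553 0.27141072 0.03546694] [ 3.29353115  2.05611681 -0.31523306] (array([0.03, 0.15, 4.46]), array([ 0.1, -0.2,  0.1]))
```

Emit:
apply_moves:
  delta_pos:
    - [0, 0.15, 0.6]
    - [0, 0.15, 1.2]
    - [0, 0.15, 1.8]
    - [0, 0.15, 2.5]
    - [0, 0.15, 3.2]
    - [0, 0.15, 3.9]
    - [0, 0.15, 4.4]
    - [0, 0.15, 4.5]
  dr:
    - [0, 0, 0]
    - [0, 0, 0]
    - [0, 0, 0]
    - [0, 0, 0]
    - [0, 0, 0]
    - [0, 0, 0]
    - [0, 0, 0]
    - [0, 0, 0]

```text
time: 7.3
eef_pos: [0.6079, 0.2521, 0.0355]
orientation: [1.999, 0.422, -1.99]
force: [7.3, 4.7, -2.3]
width: -0.0002
```

Run:
```python
from h import *
s=get_state();print(s["eef_pos"],s["force"],goal([*jig(97,39),.035],DJ),goal([*jig(160,117),.035],DJ))
```

```text
[0.60787964 0.25212979 0.03551443] [ 7.32139368  4.69997388 -2.27226562] (array([ 0.05,  0.  , -0.  ]), array([ 0.1, -0.3,  0.1])) (array([ 0.1 , -7.79, -6.31]), array([ 0.1, -0.3,  0.1]))
```

Force 8.7 N: at the stop. Next, bay 4.

Emit:
apply_moves:
  delta_pos:
    - [0, 0, -2]
    - [0, 0, -4]
    - [0, 0, -6.3]
    - [0, -2.5, -6.3]
    - [0, -5, -6.3]
    - [0, -7.8, -6.3]
    - [0, -7.8, -6.3]
    - [0, -7.8, -5]
  dr:
    - [0, 0, 0]
    - [0, 0, 0]
    - [0, 0, 0]
    - [0, 0, 0]
    - [0, 0, 0]
    - [0, 0, 0]
    - [0, 0, 0]
    - [0, 0, 0]

```text
time: 8.3
eef_pos: [0.6214, 0.3439, 0.0357]
orientation: [1.998, 0.423, -1.99]
force: [0.2, -0.9, -0.6]
width: 0.0002
```

Run:
```python
from h import *
s=get_state();print(s["eef_pos"],s["force"],goal([*jig(97,117),.035],DJ))
```

```text
[0.62142348 0.3438579  0.03572623] [ 0.16708699 -0.91917782 -0.59232095] (array([0.05, 0.05, 4.92]), array([ 0.1, -0.3,  0.1]))
```

Emit:
apply_moves:
  delta_pos:
    - [0, 0.1, 0.7]
    - [0, 0.1, 1.4]
    - [0, 0.1, 2.1]
    - [0, 0.1, 2.8]
    - [0, 0.1, 3.5]
    - [0, 0.1, 4.2]
    - [0, 0.1, 4.8]
    - [0, 0.1, 5]
  dr:
    - [0, 0, 0]
    - [0, 0, 0]
    - [0, 0, 0]
    - [0, 0, 0]
    - [0, 0, 0]
    - [0, 0, 0]
    - [0, 0, 0]
    - [0, 0, 0]

```text
time: 9.3
eef_pos: [0.5767, 0.323, 0.0357]
orientation: [2.0, 0.423, -1.988]
force: [14.2, 3.4, -7.7]
width: -0.0003
```

Run:
```python
from h import *
s=get_state();print(s["eef_pos"],s["force"],goal([*jig(97,117),.035],DJ),goal([*jig(-36,-39),.12],DJ),s["joint_positions"])
```

```text
[0.57665126 0.32296894 0.03574201] [14.19497648  3.41564213 -7.65513566] (array([ 0.07, -0.06, -0.02]), array([ 0.1, -0.4,  0.1])) (array([-8.55, 15.49, 13.26]), array([ 0.1, -0.4,  0.1])) [-0.38518782  0.63250752 -0.30268516  1.76359963  0.25282539  0.77672781
 -1.9688567 ]
```

Emit:
apply_moves:
  delta_pos:
    - [0, 0, -1]
    - [-3, 0, -1.5]
    - [-7, 0, -1.5]
    - [-10, 3, 0]
    - [-12, 8, 3]
    - [-12, 13, 6]
    - [-12, 18, 9]
    - [-12, 23, 12]
  dr:
    - [0, 0, 0]
    - [0, 0, 0]
    - [0, 0, 0]
    - [0, 0, 0]
    - [0, 0, 0]
    - [0, 0, 0]
    - [0, 0, 0]
    - [0, 0, 0]
  jaw: 0.75

```text
time: 10.3
eef_pos: [0.5582, 0.0621, 0.1544]
orientation: [1.999, 0.424, -1.989]
force: [1.0, -0.3, -0.1]
width: 0.064
```

Emit:
apply_moves:
  delta_pos:
    - [0, 4, 0]
    - [0, 8, 0]
    - [0, 12, 0]
    - [0, 12, 0]
    - [0, 12, 0]
    - [0, 12, 0]
    - [0, 12, 0]
    - [0, 12, 0]
  dr:
    - [0, 0, 0]
    - [0, 0, 0]
    - [0, 0, 0]
    - [0, 0, 0]
    - [0, 0, 0]
    - [0, 0, 0]
    - [0, 0, 0]
    - [0, 0, 0]

```text
time: 11.3
eef_pos: [0.6065, -0.0472, 0.1541]
orientation: [1.999, 0.425, -1.989]
force: [-0.3, 0.7, 0.2]
width: 0.064
```

Run:
```python
from h import *
s=get_state();print(s["eef_pos"],s["force"],s["width"])
f=cam("top"); crop(f,135,120,155,118,5,"ej.png")
for b in (2,3,4): print(b,((proj(f,[*jig(-59,BY[b]),.032])-[135,120])*5).round())
print(goal([*jig(-36,-39),.1],DJ))
```

```text
[ 0.60649312 -0.04722772  0.15411149] [-0.26394676  0.68142981  0.19349582] 0.06396599837608415
2 [[451. 390.]]
3 [[341. 440.]]
4 [[230. 490.]]
(array([  5.46, -19.56,   1.13]), array([ 0.2, -0.3,  0.2]))
```

View pics/ej.png

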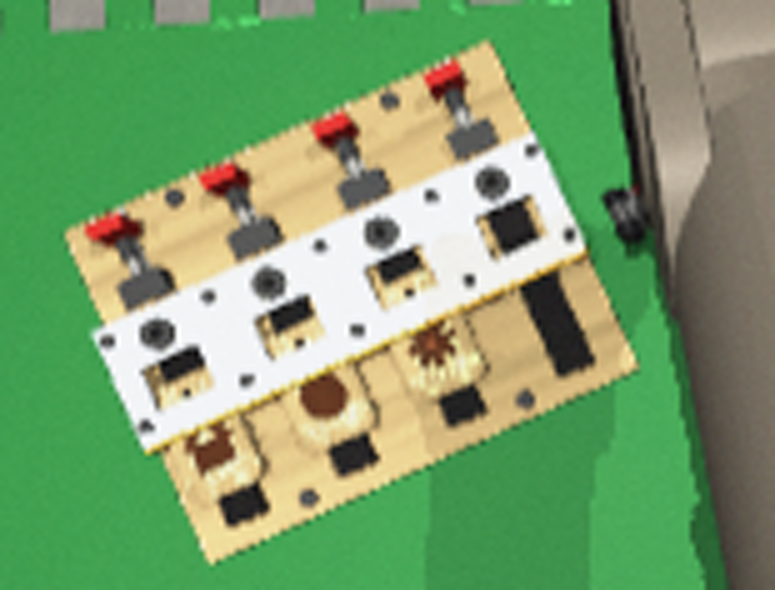

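Emit:
apply_moves:
  delta_pos:
    - [0, -5, 0.3]
    - [0, -10, 0.6]
    - [0, -15, 1]
    - [1, -19.5, 1.1]
    - [4, -19.5, 1.1]
    - [5.4, -19.5, 1.1]
    - [5.4, -19.5, 1.1]
    - [5.4, -19.5, 1.1]
  dr:
    - [0.2, -0.3, 0]
    - [0.2, -0.3, 0]
    - [0.2, -0.3, 0]
    - [0.2, -0.3, 0]
    - [0.2, -0.3, 0]
    - [0.2, -0.3, 0]
    - [0.2, -0.3, 0]
    - [0.2, -0.3, 0]

```text
time: 12.35
eef_pos: [0.5185, 0.1265, 0.1012]
orientation: [1.997, 0.419, -1.996]
force: [-0.7, 0.5, 0.7]
width: 0.0644
```

Run:
```python
from h import *
s=get_state();print(s["eef_pos"],goal([*jig(-36,-39),.012],DJ))
```

```text
[0.51849841 0.12646564 0.10124013] (array([ 8.92, -0.1 ,  0.08]), array([-0.1, -0.1,  0.2]))
```

Emit:
apply_moves:
  delta_pos:
    - [2, -0.1, 0.1]
    - [4, -0.1, 0.1]
    - [6, -0.1, 0.1]
    - [7.5, -0.1, 0.1]
    - [8.5, -0.1, 0.1]
    - [8.9, -0.1, 0.1]
    - [8.9, -0.1, 0.1]
    - [8.9, -0.1, 0.1]
  dr:
    - [0, 0, 0]
    - [0, 0, 0]
    - [0, 0, 0]
    - [0, 0, 0]
    - [0, 0, 0]
    - [0, 0, 0]
    - [0, 0, 0]
    - [0, 0, 0]

```text
time: 13.35
eef_pos: [0.5175, 0.1273, 0.0127]
orientation: [1.997, 0.419, -1.995]
force: [0.5, -0.1, 0.4]
width: 0.0642
```

Emit:
apply_moves:
  delta_pos:
    - [0, 0, 0]
    - [0, 0, 0]
    - [0, 0, 0]
    - [0, 0, 0]
    - [0, 0, 0]
    - [0, 0, 0]
    - [0, 0, 0]
    - [0, 0, 0]
  dr:
    - [0, 0, 0]
    - [0, 0, 0]
    - [0, 0, 0]
    - [0, 0, 0]
    - [0, 0, 0]
    - [0, 0, 0]
    - [0, 0, 0]
    - [0, 0, 0]
  jaw: 0.3

```text
time: 14.35
eef_pos: [0.5177, 0.1274, 0.0134]
orientation: [1.998, 0.419, -1.994]
force: [-3.0, -1.3, 9.0]
width: 0.0487
```

Run:
```python
from h import *
s=get_state();print(s["eef_pos"],s["force"],s["width"],goal([*jig(-86,-39),.012],DJ))
```

```text
[0.51774353 0.12741265 0.0134069 ] [-3.02501681 -1.28590485  9.04672029] 0.04873092172586629 (array([0.13, 0.  , 5.04]), array([-0.1, -0.1,  0.1]))
```

Emit:
apply_moves:
  delta_pos:
    - [-0.1, 0, 0.5]
    - [-0.1, 0, 1.2]
    - [-0.1, 0, 2]
    - [-0.1, 0, 2.8]
    - [-0.1, 0, 3.6]
    - [-0.1, 0, 4.4]
    - [-0.1, 0, 5.1]
    - [-0.1, 0, 5.4]
  dr:
    - [0, 0, 0]
    - [0, 0, 0]
    - [0, 0, 0]
    - [0, 0, 0]
    - [0, 0, 0]
    - [0, 0, 0]
    - [0, 0, 0]
    - [0, 0, 0]

```text
time: 15.35
eef_pos: [0.4679, 0.1056, 0.0143]
orientation: [1.998, 0.419, -1.994]
force: [0.3, 0.8, -0.8]
width: 0.0486
```

Run:
```python
from h import *
s=get_state();print(s["eef_pos"],s["force"],s["width"])
f=cam("top"); crop(f,135,120,155,118,5,"sl2.png")
t=tray(-52-17,-82)
p=tray(52-17,19)
print(goal([*p,.1],DT),goal([*tray(-52-17,-82),.1],DT))
```

```text
[0.46785976 0.10560371 0.0142968 ] [ 0.2881711   0.76374765 -0.84983377] 0.04864271340171231
(array([-8.68, 38.05,  7.5 ]), array([40.7, -0.1,  0.2])) (array([-8.71, 38.93, 21.97]), array([40.7, -0.1,  0.2]))
```

View pics/sl2.png

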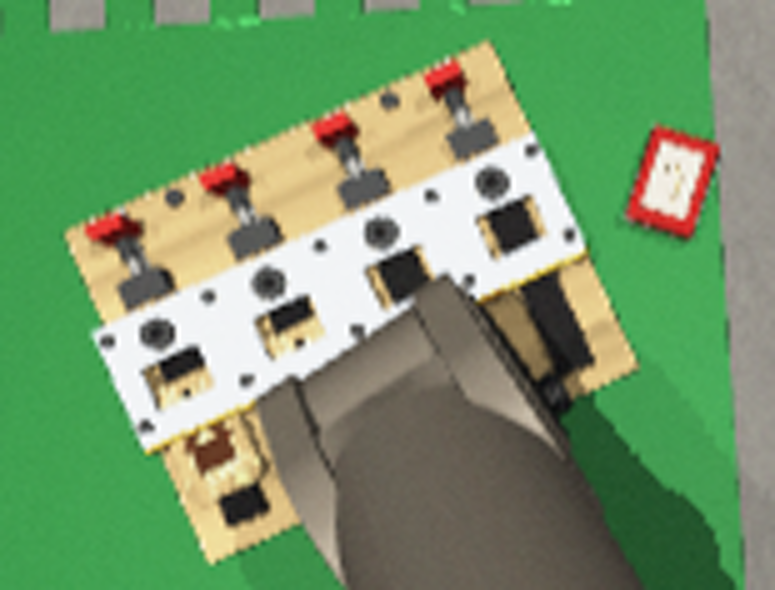

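Emit:
apply_moves:
  delta_pos:
    - [-2, 0, 0]
    - [-5, 0, 0]
    - [-8.5, 0, 0]
    - [-8.7, 5, 1]
    - [-8.7, 10, 2]
    - [-8.7, 15, 3]
    - [-8.7, 20, 4]
    - [-8.7, 25, 5]
  dr:
    - [0, 0, 0]
    - [0, 0, 0]
    - [0, 0, 0]
    - [5, 0, 0]
    - [11, 0, 0]
    - [17, 0, 0]
    - [23, 0, 0]
    - [29, 0, 0]

```text
time: 16.4
eef_pos: [0.5222, -0.1455, 0.1008]
orientation: [-2.171, 0.103, 2.168]
force: [0.9, 0.0, 0.5]
width: 0.0484
```

Run:
```python
from h import *
s=get_state();print(s["eef_pos"],s["force"],s["width"],goal([*tray(52-17,19),.1],DT))
```

```text
[ 0.52215114 -0.14550842  0.10075253] [0.87742982 0.00468211 0.45625624] 0.04842488295259187 (array([ 0.04, 12.45, -4.13]), array([11.5, -0.1,  0.2]))
```

Emit:
apply_moves:
  delta_pos:
    - [0, 4, -1.3]
    - [0, 8, -2.7]
    - [0, 12, -4]
    - [0, 12.4, -4.1]
    - [0, 12.4, -4.1]
    - [0, 12.4, -4.1]
    - [0, 12.4, -4.1]
    - [0, 12.4, -4.1]
  dr:
    - [4, 0, 0]
    - [8, 0, 0]
    - [11.5, 0, 0]
    - [11.5, 0, 0]
    - [11.5, 0, 0]
    - [11.5, 0, 0]
    - [11.5, 0, 0]
    - [11.5, 0, 0]

```text
time: 17.4
eef_pos: [0.5509, -0.2724, 0.1006]
orientation: [-2.061, 0.306, 2.058]
force: [0.0, -0.1, -1.1]
width: 0.0485
```

Run:
```python
from h import *
s=get_state();print(s["eef_pos"],s["force"],s["width"],goal([*tray(52-17,19),.006],DT))
f=cam("side"); crop(f,150,90,150,112,5,"hov.png")
```

```text
[ 0.55088559 -0.27242675  0.10055233] [ 0.02610143 -0.12109736 -1.09081446] 0.04849558295202969 (array([ 9.45,  0.12, -0.04]), array([ 0. , -0. ,  0.2]))
```

View pics/hov.png

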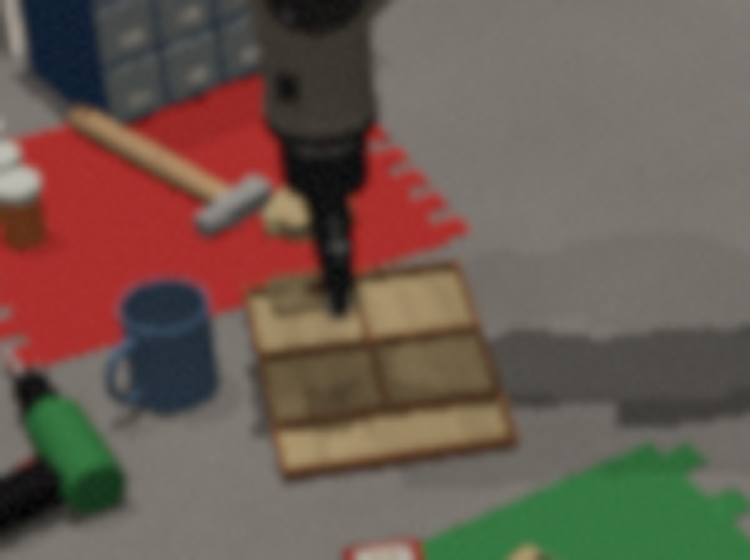

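Emit:
apply_moves:
  delta_pos:
    - [2, 0.1, 0]
    - [4, 0.1, 0]
    - [6, 0.1, 0]
    - [7.5, 0.1, 0]
    - [8.6, 0.1, 0]
    - [9.3, 0.1, 0]
    - [9.7, 0.1, 0]
    - [9.7, 0.1, 0]
  dr:
    - [0, 0, 0]
    - [0, 0, 0]
    - [0, 0, 0]
    - [0, 0, 0]
    - [0, 0, 0]
    - [0, 0, 0]
    - [0, 0, 0]
    - [0, 0, 0]

```text
time: 18.45
eef_pos: [0.5509, -0.2733, 0.0036]
orientation: [-2.061, 0.306, 2.058]
force: [0.3, 0.2, 0.2]
width: 0.0488
```

Emit:
apply_moves:
  delta_pos:
    - [0.1, 0, 0]
    - [0.2, 0, 0]
    - [0.3, 0, 0]
    - [0.3, 0, 0]
    - [0.3, 0, 0]
    - [0.3, 0, 0]
    - [0.3, 0, 0]
    - [0.3, 0, 0]
  dr:
    - [0, 0, 0]
    - [0, 0, 0]
    - [0, 0, 0]
    - [0, 0, 0]
    - [0, 0, 0]
    - [0, 0, 0]
    - [0, 0, 0]
    - [0, 0, 0]

```text
time: 19.45
eef_pos: [0.5512, -0.2735, 0.0023]
orientation: [-2.062, 0.307, 2.057]
force: [-7.7, 3.8, 25.6]
width: 0.0486
```

Emit:
apply_moves:
  delta_pos:
    - [-0.1, 0, 0]
    - [-0.1, 0, 0]
    - [-0.1, 0, 0]
    - [-0.1, 0, 0]
    - [-0.1, 0, 0]
    - [-0.1, 0, 0]
    - [-0.1, 0, 0]
    - [-0.1, 0, 0]
  dr:
    - [0, 0, 0]
    - [0, 0, 0]
    - [0, 0, 0]
    - [0, 0, 0]
    - [0, 0, 0]
    - [0, 0, 0]
    - [0, 0, 0]
    - [0, 0, 0]
  jaw: 0.67

```text
time: 20.45
eef_pos: [0.5512, -0.2735, 0.0034]
orientation: [-2.062, 0.307, 2.057]
force: [0.5, 0.3, 0.1]
width: 0.0572
```

Emit:
apply_moves:
  delta_pos:
    - [-1, 0, 0]
    - [-3, 0, 0]
    - [-6, 0, 0]
    - [-10, 0, 0]
    - [-10, -4, 0]
    - [-10, -8, 0]
    - [-10, -12, 0]
    - [-10, -16, 0]
  dr:
    - [0, 0, 0]
    - [0, 0, 0]
    - [0, 0, 0]
    - [0, 0, 0]
    - [0, 0, 0]
    - [-6, 0, 0]
    - [-12, 0, 0]
    - [-18, 0, 0]

```text
time: 21.45
eef_pos: [0.5986, -0.1197, 0.1057]
orientation: [2.218, 0.023, -2.208]
force: [-0.3, 0.7, 0.1]
width: 0.0573
```

Run:
```python
from h import *
s=get_state();print(s["eef_pos"],s["force"],s["width"],goal([*jig(-36,39),.1],DJ))
f=cam("top"); crop(f,120,110,300,140,2.6,"pl2.png")
```

```text
[ 0.59857858 -0.1197315   0.10567793] [-0.251769    0.65067876  0.13283503] 0.057272090598122355 (array([  0.58, -32.06,  10.65]), array([-22.6,  -0.3,   0. ]))
```

View pics/pl2.png

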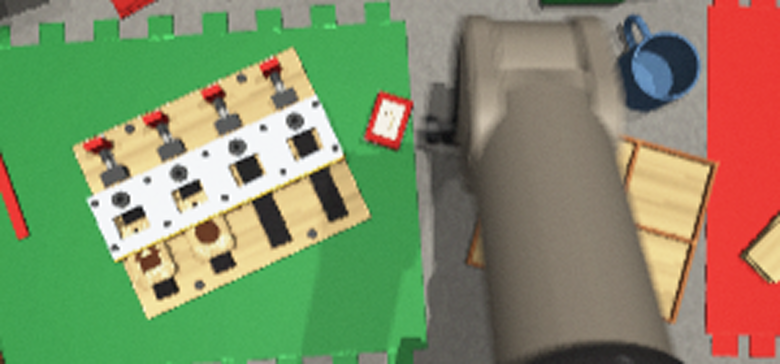

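Emit:
apply_moves:
  delta_pos:
    - [0, -5, 2]
    - [0, -10, 4]
    - [0, -15, 6]
    - [0, -20, 8]
    - [0, -25, 9.5]
    - [0, -30, 10.6]
    - [0, -32, 10.6]
    - [0, -32, 10.6]
  dr:
    - [-4, 0, 0]
    - [-8, 0, 0]
    - [-12, 0, 0]
    - [-17, 0, 0]
    - [-22.6, 0, 0]
    - [-22.6, 0, 0]
    - [-22.6, 0, 0]
    - [-22.6, 0, 0]
  jaw: 0.75

```text
time: 22.5
eef_pos: [0.4849, 0.2049, 0.1079]
orientation: [1.995, 0.434, -1.979]
force: [0.9, -0.6, 0.2]
width: 0.0637
```

Run:
```python
from h import *
s=get_state();print(s["eef_pos"],goal([*jig(-36,39),.014],DJ))
f=cam("top"); crop(f,255,115,150,130,5,"pl2b.png")
print(((proj(f,[[*tray(52,19),.013],[*tray(-52,-82),.005]])-[255,115])*5).round())
```

```text
[0.484862   0.20486739 0.10787872] (array([9.39, 0.62, 0.22]), array([ 0.8, -0.5,  0.1]))
[[456. 299.]
 [559. 494.]]
```

View pics/pl2b.png

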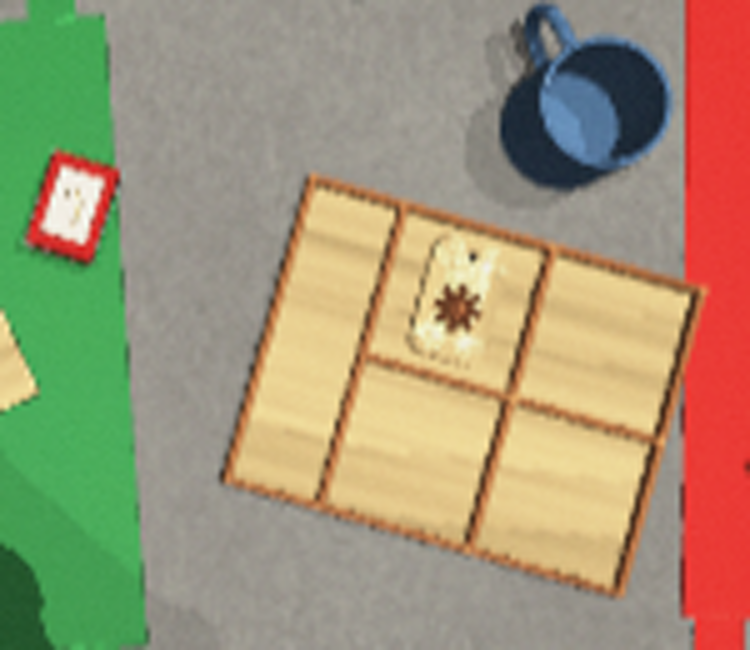

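Emit:
apply_moves:
  delta_pos:
    - [0, 0.6, 0.2]
    - [2, 0.6, 0.2]
    - [4, 0.6, 0.2]
    - [6, 0.6, 0.2]
    - [8, 0.6, 0.2]
    - [9, 0.6, 0.2]
    - [9.4, 0.6, 0.2]
    - [9.4, 0.6, 0.2]
  dr:
    - [0.8, -0.5, 0]
    - [0.8, -0.5, 0]
    - [0.8, -0.5, 0]
    - [0.8, -0.5, 0]
    - [0.8, -0.5, 0]
    - [0.8, -0.5, 0]
    - [0.8, -0.5, 0]
    - [0.8, -0.5, 0]

```text
time: 23.55
eef_pos: [0.4865, 0.1973, 0.0138]
orientation: [1.995, 0.417, -1.997]
force: [-0.5, -0.4, 0.2]
width: 0.0639
```

Emit:
apply_moves:
  delta_pos:
    - [0, 0, 0]
    - [0, 0, 0]
    - [0, 0, 0]
    - [0, 0, 0]
    - [0, 0, 0]
    - [0, 0, 0]
    - [0, 0, 0]
    - [0, 0, 0]
  dr:
    - [0, 0, 0]
    - [0, 0, 0]
    - [0, 0, 0]
    - [0, 0, 0]
    - [0, 0, 0]
    - [0, 0, 0]
    - [0, 0, 0]
    - [0, 0, 0]
  jaw: 0.3

```text
time: 24.55
eef_pos: [0.4869, 0.1974, 0.0147]
orientation: [1.996, 0.417, -1.996]
force: [-2.5, -1.3, 8.1]
width: 0.0486
```

Run:
```python
from h import *
s=get_state();print(s["eef_pos"],s["force"],s["width"],goal([*jig(-90,39),.0145],DJ))
```

```text
[0.48688464 0.1973761  0.01469524] [-2.49790832 -1.31361488  8.12532355] 0.04864520739746313 (array([ 0.02, -0.15,  5.42]), array([-0.1, -0. ,  0.1]))
```

Emit:
apply_moves:
  delta_pos:
    - [0, 0, 0.5]
    - [0, 0, 1.2]
    - [0, 0, 2]
    - [0, 0, 2.8]
    - [0, 0, 3.6]
    - [0, 0, 4.4]
    - [0, 0, 5.1]
    - [0, 0, 5.4]
  dr:
    - [0, 0, 0]
    - [0, 0, 0]
    - [0, 0, 0]
    - [0, 0, 0]
    - [0, 0, 0]
    - [0, 0, 0]
    - [0, 0, 0]
    - [0, 0, 0]

```text
time: 25.55
eef_pos: [0.437, 0.1756, 0.0147]
orientation: [1.996, 0.417, -1.996]
force: [0.9, -0.6, -0.1]
width: 0.0484
```

Run:
```python
from h import *
s=get_state();print(s["eef_pos"],s["force"],s["width"],goal([*tray(-52-17,19),.1],DT),goal([*tray(52-17,-82),.1],DT))
f=cam("top"); c=proj(f,[*jig(30,39),.0435])[0]; a=f["pixels"][int(c[1])-4:int(c[1])+9,int(c[0])-6:int(c[0])+7]; print(a.mean(2).astype(int))
```

```text
[0.43702343 0.17562823 0.01471564] [ 0.90464828 -0.60976953 -0.13394535] 0.04835183732452497 (array([-8.57, 38.95, 15.36]), array([40.6, -0. ,  0.1])) (array([-8.59, 53.38, 14.04]), array([40.6, -0. ,  0.1]))
[[214 123  86  80  89  80 102 245 244 234 228 226 244]
 [244 213 142 143 109 179 203 233 227 147 108  87 239]
 [245 244 224 227 201 232 220 150 109  33  33  47 210]
 [244 244 244 233 221 146  42  31  35  35  37  29 153]
 [244 233 221 149  42  28  33  34  35  40  41  33  79]
 [232 155  89 117  34  39  35  38  37  40  37  38  44]
 [217  99 106 186  70  38  39  39  35  39  40  40  29]
 [243 143 122 177 103  36  40  36  35  37  38  37  38]
 [244 191 113 108 132  36  36  37  38  34  39  37  40]
 [244 179  94  88 145  56  36  38  38  37  36  37  37]
 [231 144  83  56  75  72  37  39  38  38  39 100 175]
 [144  88  95  72  49  53  54  44  42 104 176 209 245]
 [ 88  98 104 100  70  53  67  51  48 137 237 245 244]]
```

Emit:
apply_moves:
  delta_pos:
    - [-2, 0, 0]
    - [-5, 0, 0]
    - [-8.6, 0, 0]
    - [-8.6, 5, 0]
    - [-8.6, 10, 1]
    - [-8.6, 15, 2.5]
    - [-8.6, 20, 4.5]
    - [-8.6, 25, 7]
  dr:
    - [0, 0, 0]
    - [0, 0, 0]
    - [0, 0, 0]
    - [5, 0, 0]
    - [11, 0, 0]
    - [17, 0, 0]
    - [23, 0, 0]
    - [29, 0, 0]

```text
time: 26.6
eef_pos: [0.4726, -0.0833, 0.1005]
orientation: [-2.17, 0.106, 2.17]
force: [1.6, -0.1, -0.5]
width: 0.0483
```

Run:
```python
from h import *
s=get_state();print(s["eef_pos"],s["force"],s["width"],goal([*tray(-52-17,19),.1],DT))
```

```text
[ 0.47255213 -0.08331976  0.10049919] [ 1.64459442 -0.14152768 -0.5042885 ] 0.048340742935620316 (array([ 0.03, 16.08,  0.51]), array([11.4,  0. ,  0.1]))
```

Emit:
apply_moves:
  delta_pos:
    - [0, 4, 0.1]
    - [0, 8, 0.2]
    - [0, 12, 0.3]
    - [0, 15, 0.5]
    - [0, 16.1, 0.5]
    - [0, 16.1, 0.5]
    - [0, 16.1, 0.5]
    - [0, 16.1, 0.5]
  dr:
    - [4, 0, 0]
    - [8, 0, 0]
    - [11.4, 0, 0]
    - [11.4, 0, 0]
    - [11.4, 0, 0]
    - [11.4, 0, 0]
    - [11.4, 0, 0]
    - [11.4, 0, 0]

```text
time: 27.6
eef_pos: [0.452, -0.242, 0.1003]
orientation: [-2.062, 0.306, 2.062]
force: [-0.7, -0.2, -0.2]
width: 0.0487
```

Run:
```python
from h import *
s=get_state();print(s["eef_pos"],s["force"],s["width"],goal([*tray(-52-17,19),.0035],DT))
```

```text
[ 0.45202446 -0.24202722  0.10034709] [-0.70753921 -0.1592837  -0.20029862] 0.04869225698697076 (array([9.68, 0.1 , 0.01]), array([0.1, 0. , 0.1]))
```

Emit:
apply_moves:
  delta_pos:
    - [2, 0.1, 0]
    - [4, 0.1, 0]
    - [6, 0.1, 0]
    - [7.5, 0.1, 0]
    - [8.6, 0.1, 0]
    - [9.3, 0.1, 0]
    - [9.7, 0.1, 0]
    - [9.7, 0.1, 0]
  dr:
    - [0, 0, 0]
    - [0, 0, 0]
    - [0, 0, 0]
    - [0, 0, 0]
    - [0, 0, 0]
    - [0, 0, 0]
    - [0, 0, 0]
    - [0, 0, 0]

```text
time: 28.6
eef_pos: [0.4518, -0.2429, 0.0034]
orientation: [-2.062, 0.306, 2.062]
force: [-0.6, 0.0, -0.9]
width: 0.0486
```

Emit:
apply_moves:
  delta_pos:
    - [0, 0, 0]
    - [0, 0, 0]
    - [0, 0, 0]
    - [0, 0, 0]
    - [0, 0, 0]
    - [0, 0, 0]
    - [0, 0, 0]
    - [0, 0, 0]
  dr:
    - [0, 0, 0]
    - [0, 0, 0]
    - [0, 0, 0]
    - [0, 0, 0]
    - [0, 0, 0]
    - [0, 0, 0]
    - [0, 0, 0]
    - [0, 0, 0]
  jaw: 0.67

```text
time: 29.6
eef_pos: [0.4518, -0.2429, 0.0034]
orientation: [-2.062, 0.306, 2.062]
force: [-0.0, -0.2, 1.1]
width: 0.0572
```

Emit:
apply_moves:
  delta_pos:
    - [-1, 0, 0]
    - [-3, 0, 0]
    - [-6, 0, 0]
    - [-10, 0, 0]
    - [-10, -4, -2]
    - [-10, -8, -4]
    - [-10, -12, -5]
    - [-10, -16, -6]
  dr:
    - [0, 0, 0]
    - [0, 0, 0]
    - [0, 0, 0]
    - [0, 0, 0]
    - [0, 0, 0]
    - [-6, 0, 0]
    - [-12, 0, 0]
    - [-18, 0, 0]

```text
time: 30.6
eef_pos: [0.5565, -0.1064, 0.1043]
orientation: [2.212, 0.025, -2.21]
force: [0.2, -0.9, 0.9]
width: 0.057
```

Run:
```python
from h import *
s=get_state();print(s["eef_pos"],s["force"],s["width"],goal([*jig(-36,117),.1],DJ))
```

```text
[ 0.55651581 -0.10637798  0.10432824] [ 0.22154889 -0.91440936  0.8874155 ] 0.05703353947201214 (array([  0.46, -37.87,   9.37]), array([-22.4,  -0.1,   0. ]))
```

Emit:
apply_moves:
  delta_pos:
    - [0, -5, 1]
    - [0, -10, 2]
    - [0, -15, 4]
    - [0, -20, 5]
    - [0, -25, 6.5]
    - [0, -30, 8]
    - [0, -35, 9]
    - [0, -37.5, 9.4]
  dr:
    - [-4, 0, 0]
    - [-8, 0, 0]
    - [-12, 0, 0]
    - [-17, 0, 0]
    - [-22.4, 0, 0]
    - [-22.4, 0, 0]
    - [-22.4, 0, 0]
    - [-22.4, 0, 0]
  jaw: 0.75

```text
time: 31.6
eef_pos: [0.4536, 0.2693, 0.1055]
orientation: [1.995, 0.421, -1.992]
force: [-0.1, -0.5, 0.6]
width: 0.064
```

Run:
```python
from h import *
s=get_state();print(s["eef_pos"],s["width"],goal([*jig(-36,117),.1],DJ),goal([*jig(-36,117),.014],DJ))
f=cam("top"); crop(f,130,110,290,140,2.7,"pl3.png")
```

```text
[0.45362116 0.26929898 0.10550791] 0.06396772175841198 (array([ 0.55, -0.04, -0.14]), array([ 0.1, -0.1,  0.1])) (array([ 9.15, -0.03, -0.13]), array([ 0.1, -0.1,  0.1]))
```

View pics/pl3.png

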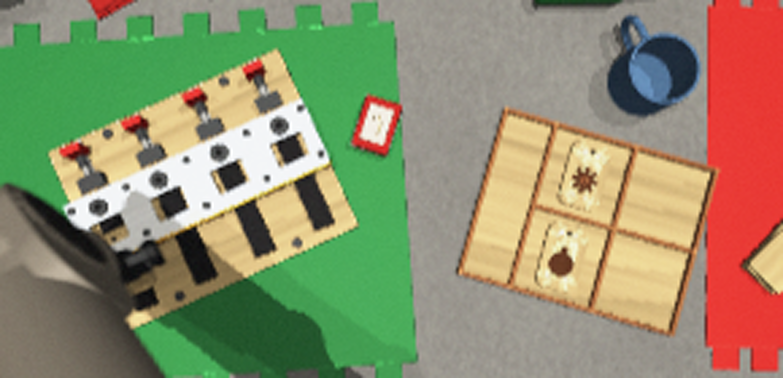

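Star at (585,180) and bauble at (562,258) lie flat in their own compartments. Now tag 4.

Emit:
apply_moves:
  delta_pos:
    - [0, 0, -0.1]
    - [2, 0, -0.1]
    - [4, 0, -0.1]
    - [6, 0, -0.1]
    - [8, 0, -0.1]
    - [8.8, 0, -0.1]
    - [9.2, 0, -0.1]
    - [9.2, 0, -0.1]
  dr:
    - [0, 0, 0]
    - [0, 0, 0]
    - [0, 0, 0]
    - [0, 0, 0]
    - [0, 0, 0]
    - [0, 0, 0]
    - [0, 0, 0]
    - [0, 0, 0]

```text
time: 32.65
eef_pos: [0.4545, 0.2724, 0.014]
orientation: [1.995, 0.424, -1.99]
force: [0.5, -0.4, 0.1]
width: 0.0639
```

Emit:
apply_moves:
  delta_pos:
    - [0, 0, 0]
    - [0, 0, 0]
    - [0, 0, 0]
    - [0, 0, 0]
    - [0, 0, 0]
    - [0, 0, 0]
    - [0, 0, 0]
    - [0, 0, 0]
  dr:
    - [0, 0, 0]
    - [0, 0, 0]
    - [0, 0, 0]
    - [0, 0, 0]
    - [0, 0, 0]
    - [0, 0, 0]
    - [0, 0, 0]
    - [0, 0, 0]
  jaw: 0.3

```text
time: 33.65
eef_pos: [0.4548, 0.2726, 0.0149]
orientation: [1.997, 0.424, -1.99]
force: [-2.4, -1.2, 7.3]
width: 0.0487
```

Emit:
apply_moves:
  delta_pos:
    - [0, 0, 0.5]
    - [0, 0, 1.2]
    - [0, 0, 2]
    - [0, 0, 2.8]
    - [0, 0, 3.6]
    - [0, 0, 4.4]
    - [0, 0, 5.1]
    - [0, 0, 5.3]
  dr:
    - [0, 0, 0]
    - [0, 0, 0]
    - [0, 0, 0]
    - [0, 0, 0]
    - [0, 0, 0]
    - [0, 0, 0]
    - [0, 0, 0]
    - [0, 0, 0]

```text
time: 34.65
eef_pos: [0.4061, 0.2511, 0.0148]
orientation: [1.997, 0.424, -1.989]
force: [1.2, 0.8, 3.8]
width: 0.0485
```

Run:
```python
from h import *
s=get_state();print(s["eef_pos"],s["force"],s["width"],goal([*tray(52-17,-82),.1],DT),goal([*jig(-90,117),.0145],DJ))
```

```text
[0.40611115 0.25110791 0.01482282] [1.15385463 0.80954775 3.77111178] 0.048510250348643556 (array([-8.72, 61.44, 14.56]), array([41. , -0.2,  0.2])) (array([0.03, 0.2 , 0.17]), array([ 0.2, -0.3,  0.1]))
```

Emit:
apply_moves:
  delta_pos:
    - [-2, 0, 0.1]
    - [-5, 0, 0.1]
    - [-8.7, 0, 0]
    - [-8.7, 5, 0]
    - [-8.7, 10, 0]
    - [-8.7, 16, 0.5]
    - [-8.7, 22, 1]
    - [-8.7, 28, 2]
  dr:
    - [0, 0, 0]
    - [0, 0, 0]
    - [0, 0, 0]
    - [4, 0, 0]
    - [9, 0, 0]
    - [14, 0, 0]
    - [19, 0, 0]
    - [24, 0, 0]

```text
time: 35.65
eef_pos: [0.5008, -0.0153, 0.1009]
orientation: [-2.22, 0.001, 2.214]
force: [0.4, 0.9, -0.6]
width: 0.0484
```

Run:
```python
from h import *
s=get_state();print(s["eef_pos"],s["force"],s["width"],goal([*tray(52-17,-82),.1],DT))
f=cam("top"); c=proj(f,[*jig(30,117),.0435])[0]; a=f["pixels"][int(c[1])-4:int(c[1])+9:2,int(c[0])-6:int(c[0])+7:2]; print(a.mean(2).astype(int))
```

```text
[ 0.50083606 -0.0152574   0.10092135] [ 0.42225211  0.92642511 -0.55544834] 0.04836098522812169 (array([-0.04, 35.46, -2.23]), array([16.8, -0.1,  0.2]))
[[240  82  76  75 238 229 228]
 [241 240 200 225 142  23  36]
 [242 230 144  25  34  37  28]
 [241  96 154  33  36  36  32]
 [241 132 101  60  34  34  33]
 [241 228 107 145  34  33  96]
 [242 242  95 104  96 205 242]]
```

Emit:
apply_moves:
  delta_pos:
    - [0, 5, 0]
    - [0, 10, -0.5]
    - [0, 15, -1]
    - [0, 20, -1.5]
    - [0, 25, -2]
    - [0, 30, -2.2]
    - [0, 35, -2.2]
    - [0, 35.4, -2.2]
  dr:
    - [4, 0, 0]
    - [8, 0, 0]
    - [12, 0, 0]
    - [16.8, 0, 0]
    - [16.8, 0, 0]
    - [16.8, 0, 0]
    - [16.8, 0, 0]
    - [16.8, 0, 0]

```text
time: 36.7
eef_pos: [0.5159, -0.3816, 0.0997]
orientation: [-2.052, 0.326, 2.05]
force: [0.6, 0.8, 0.6]
width: 0.0485
```

Run:
```python
from h import *
s=get_state();print(s["eef_pos"],s["force"],s["width"],goal([*tray(52-17,-82),.0035],DT))
```

```text
[ 0.51587066 -0.38157329  0.09974358] [0.56204182 0.83731163 0.57575505] 0.04853533193518509 (array([ 9.63, -1.27, -0.15]), array([-0.9, -0.1,  0. ]))
```

Emit:
apply_moves:
  delta_pos:
    - [0, -1.3, -0.15]
    - [2, -1.3, -0.15]
    - [4, -1.3, -0.15]
    - [6, -1.3, -0.15]
    - [8, -1.3, -0.15]
    - [9, -1.3, -0.15]
    - [9.6, -1.3, -0.15]
    - [9.6, -1.3, -0.15]
  dr:
    - [-0.9, 0, 0]
    - [-0.9, 0, 0]
    - [-0.9, 0, 0]
    - [-0.9, 0, 0]
    - [-0.9, 0, 0]
    - [-0.9, 0, 0]
    - [-0.9, 0, 0]
    - [-0.9, 0, 0]

```text
time: 37.7
eef_pos: [0.5215, -0.3697, 0.0037]
orientation: [-2.061, 0.31, 2.059]
force: [-0.4, -0.2, -1.3]
width: 0.0487
```

Run:
```python
from h import *
s=get_state();print(s["eef_pos"],s["force"],s["width"],goal([*tray(52-17,-82),.0035],DT))
```

```text
[ 0.52148307 -0.36973293  0.00369132] [-0.44757664 -0.24000499 -1.30754746] 0.0487051500317206 (array([0.02, 0.03, 0.01]), array([-0.1, -0.1,  0. ]))
```

Emit:
apply_moves:
  delta_pos:
    - [0, 0, 0]
    - [0, 0, 0]
    - [0, 0, 0]
    - [0, 0, 0]
    - [0, 0, 0]
    - [0, 0, 0]
    - [0, 0, 0]
    - [0, 0, 0]
  dr:
    - [0, 0, 0]
    - [0, 0, 0]
    - [0, 0, 0]
    - [0, 0, 0]
    - [0, 0, 0]
    - [0, 0, 0]
    - [0, 0, 0]
    - [0, 0, 0]
  jaw: 0.67

```text
time: 38.7
eef_pos: [0.5215, -0.3697, 0.0037]
orientation: [-2.061, 0.31, 2.059]
force: [0.6, 0.5, 0.1]
width: 0.0569
```

Emit:
apply_moves:
  delta_pos:
    - [-1, 0, 0]
    - [-3, 0, 0]
    - [-6, 0, 0]
    - [-10, 0, 0]
    - [-12, -4, 0]
    - [-12, -8, 0]
    - [-12, -12, 0]
    - [-12, -12, 0]
  dr:
    - [0, 0, 0]
    - [0, 0, 0]
    - [0, 0, 0]
    - [0, 0, 0]
    - [0, 0, 0]
    - [0, 0, 0]
    - [0, 0, 0]
    - [0, 0, 0]

```text
time: 39.7
eef_pos: [0.5584, -0.2516, 0.1254]
orientation: [-2.066, 0.305, 2.06]
force: [-0.2, -0.3, 0.7]
width: 0.0572
```

Run:
```python
from h import *
s=get_state();print(s["eef_pos"],s["force"],s["width"],s["joint_positions"].round(2),goal([.6303,-.025,.1],down(np.radians(-19.2))),goal([.6303,-.025,.1],down(np.radians(160.8))))
f=cam("top"); crop(f,130,110,290,140,2.7,"x.png")
hsv=cv2.cvtColor(f["pixels"],cv2.COLOR_BGR2HSV)
w=(hsv[...,1]<60)&(hsv[...,2]>190)
m=(((hsv[...,0]<8)|(hsv[...,0]>172))&(hsv[...,1]>120)|w)
m[:, :255]=0; m[:,330:]=0; m[:130]=0
m=cv2.morphologyEx(m.astype(np.uint8),cv2.MORPH_CLOSE,np.ones((3,3)))
n,l,st,cc=cv2.connectedComponentsWithStats(m)
for i in range(1,n):
    if st[i,4]>60:
        k=max(cv2.findContours((l==i).astype(np.uint8),0,1)[0],key=cv2.contourArea); print(cc[i],cv2.minAreaRect(onz(f,k[:,0],.03).astype(np.float32)*1000))
```

```text
[ 0.55835317 -0.25159778  0.12543431] [-0.21832587 -0.31873712  0.69295622] 0.05724505882637091 [ 0.34  0.44 -0.03  1.84  0.01  0.86 -1.56] (array([  2.58, -23.77,  -0.3 ]), array([-87.7,  -0.2,  -0. ])) (array([  2.58, -23.77,  -0.3 ]), array([92.3, -0. ,  0.2]))
[269.0411985  155.84269663] ((630.9164428710938, -25.384960174560547), (45.23687744140625, 63.004486083984375), 70.81848907470703)
```

Emit:
apply_moves:
  delta_pos:
    - [0, -4, 0]
    - [0, -8, 0]
    - [0, -12, 0]
    - [0, -16, 0]
    - [0, -19, 0]
    - [0, -22, 0]
    - [1, -23.6, -0.3]
    - [2, -23.7, -0.3]
  dr:
    - [-10, 0, 0]
    - [-20, 0, 0]
    - [-30, 0, 0]
    - [-40, 0, 0]
    - [-50, 0, 0]
    - [-60, 0, 0]
    - [-70, 0, 0]
    - [-79, 0, 0]
  jaw: 1.0

```text
time: 40.75
eef_pos: [0.6305, -0.0282, 0.1061]
orientation: [1.558, 0.938, -1.552]
force: [-0.3, -0.2, -0.8]
width: 0.0854
```

Run:
```python
from h import *
s=get_state();print(s["eef_pos"],s["force"],s["width"],s["joint_positions"].round(2),goal([.6305,-.025,.07],down(np.radians(-19.2))))
```

```text
[ 0.63053874 -0.02816085  0.1060862 ] [-0.25780405 -0.22219086 -0.81353935] 0.08538509507354308 [ 0.23  0.51 -0.38  1.8   0.24  0.87 -0.74] (array([ 3.61, -0.16, -0.27]), array([-8.5, -0.1, -0.2]))
```

Emit:
apply_moves:
  delta_pos:
    - [1, -0.2, -0.3]
    - [3, -0.2, -0.3]
    - [3.6, -0.2, -0.3]
    - [5, -0.2, -0.3]
    - [7, -0.2, -0.3]
    - [9, -0.2, -0.3]
    - [10.4, -0.2, -0.3]
    - [10.4, -0.2, -0.3]
  dr:
    - [-8.5, 0, 0]
    - [-8.5, 0, 0]
    - [-8.5, 0, 0]
    - [-8.5, 0, 0]
    - [-8.5, 0, 0]
    - [-8.5, 0, 0]
    - [-8.5, 0, 0]
    - [-8.5, 0, 0]

```text
time: 41.75
eef_pos: [0.6298, -0.0246, 0.0007]
orientation: [1.452, 1.03, -1.45]
force: [0.0, 0.9, -0.0]
width: 0.0853
```

Emit:
apply_moves:
  delta_pos:
    - [0, 0, 0]
    - [0, 0, 0]
    - [0, 0, 0]
    - [0, 0, 0]
    - [0, 0, 0]
    - [0, 0, 0]
    - [0, 0, 0]
    - [0, 0, 0]
  dr:
    - [0, 0, 0]
    - [0, 0, 0]
    - [0, 0, 0]
    - [0, 0, 0]
    - [0, 0, 0]
    - [0, 0, 0]
    - [0, 0, 0]
    - [0, 0, 0]
  jaw: 0.5

```text
time: 42.75
eef_pos: [0.6302, -0.0245, 0.0013]
orientation: [1.453, 1.03, -1.449]
force: [-2.1, 0.7, 7.2]
width: 0.0629
```

Run:
```python
from h import *
s=get_state();print(s["eef_pos"],s["force"],s["width"],goal([*tray(0,101),.12],DTIN),s["joint_positions"].round(2))
```

```text
[ 0.63018919 -0.02454688  0.0013204 ] [-2.13234834  0.7083623   7.16352514] 0.06293433713518069 (array([-11.88,  -3.06,  18.04]), array([-2.1, -0. , -0.1])) [ 0.21  0.65 -0.36  1.84  0.34  0.7  -0.68]
```

Emit:
apply_moves:
  delta_pos:
    - [-2, 0, 0]
    - [-5, 0, 0]
    - [-8, -0.5, 2]
    - [-8, -1, 6]
    - [-8, -2, 10]
    - [-8, -3, 14]
    - [-8, -3, 17]
    - [-8, -3, 18]
  dr:
    - [0, 0, 0]
    - [0, 0, 0]
    - [0, 0, 0]
    - [0, 0, 0]
    - [-1, 0, 0]
    - [-2, 0, 0]
    - [-2, 0, 0]
    - [-2, 0, 0]

```text
time: 43.75
eef_pos: [0.5419, -0.1867, 0.0823]
orientation: [1.429, 1.047, -1.426]
force: [0.2, -0.2, -1.5]
width: 0.0631
```

Run:
```python
from h import *
s=get_state();print(s["eef_pos"],s["force"],s["width"],goal([*tray(0,101),.05],DTIN))
```

```text
[ 0.5419087  -0.18674456  0.08232412] [ 0.16780974 -0.22981649 -1.51816335] 0.06306474386484143 (array([ 3.23, -0.09, -0.18]), array([-0.2,  0. , -0.2]))
```

Emit:
apply_moves:
  delta_pos:
    - [0.5, -0.1, -0.2]
    - [1.5, -0.1, -0.2]
    - [2.5, -0.1, -0.2]
    - [3.5, -0.1, -0.2]
    - [4.3, -0.1, -0.2]
    - [5, -0.1, -0.2]
    - [5.5, -0.1, -0.2]
    - [5.5, -0.1, -0.2]
  dr:
    - [0, 0, 0]
    - [0, 0, 0]
    - [0, 0, 0]
    - [0, 0, 0]
    - [0, 0, 0]
    - [0, 0, 0]
    - [0, 0, 0]
    - [0, 0, 0]

```text
time: 44.75
eef_pos: [0.5416, -0.1846, 0.027]
orientation: [1.429, 1.048, -1.426]
force: [0.2, -0.1, -0.5]
width: 0.0629
```

Run:
```python
from h import *
s=get_state();print(s["eef_pos"],s["force"],s["width"],goal([*tray(0,101),.0075],DTIN))
f=cam("side"); crop(f,180,130,100,75,7,"tinpl.png")
```

```text
[ 0.54160097 -0.18456388  0.02703559] [ 0.17744684 -0.08926095 -0.45634758] 0.06286436735613625 (array([1.95, 0.01, 0.02]), array([-0.2,  0. , -0.2]))
```

View pics/tinpl.png

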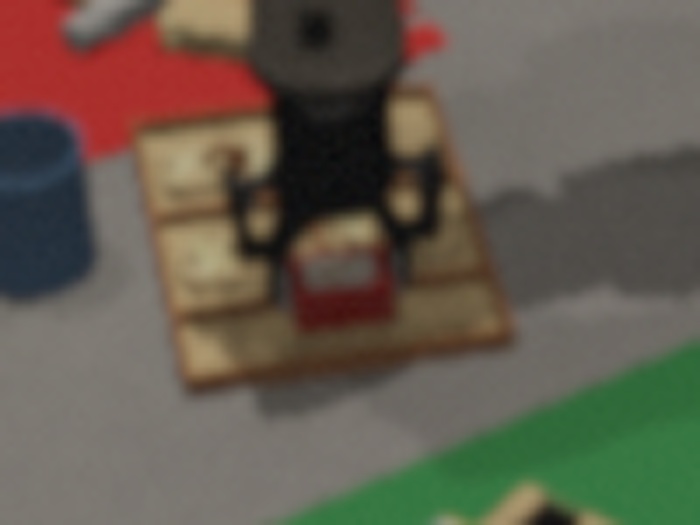

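Emit:
apply_moves:
  delta_pos:
    - [0.5, 0, 0]
    - [1, 0, 0]
    - [1.4, 0, 0]
    - [1.7, 0, 0]
    - [1.9, 0, 0]
    - [1.9, 0, 0]
    - [1.9, 0, 0]
    - [1.9, 0, 0]
  dr:
    - [0, 0, 0]
    - [0, 0, 0]
    - [0, 0, 0]
    - [0, 0, 0]
    - [0, 0, 0]
    - [0, 0, 0]
    - [0, 0, 0]
    - [0, 0, 0]

```text
time: 45.8
eef_pos: [0.5419, -0.1847, 0.0085]
orientation: [1.429, 1.047, -1.426]
force: [-0.3, 0.1, -1.1]
width: 0.0628
```

Emit:
apply_moves:
  delta_pos:
    - [0.05, 0, 0]
    - [0.1, 0, 0]
    - [0.15, 0, 0]
    - [0.2, 0, 0]
    - [0.2, 0, 0]
    - [0.2, 0, 0]
    - [0.2, 0, 0]
    - [0.2, 0, 0]
  dr:
    - [0, 0, 0]
    - [0, 0, 0]
    - [0, 0, 0]
    - [0, 0, 0]
    - [0, 0, 0]
    - [0, 0, 0]
    - [0, 0, 0]
    - [0, 0, 0]

```text
time: 46.8
eef_pos: [0.5419, -0.1847, 0.0065]
orientation: [1.429, 1.047, -1.426]
force: [0.5, -0.1, -1.7]
width: 0.0624
```

Emit:
apply_moves:
  delta_pos:
    - [0, 0, 0]
    - [0, 0, 0]
    - [0, 0, 0]
    - [0, 0, 0]
    - [0, 0, 0]
    - [0, 0, 0]
    - [0, 0, 0]
    - [0, 0, 0]
  dr:
    - [0, 0, 0]
    - [0, 0, 0]
    - [0, 0, 0]
    - [0, 0, 0]
    - [0, 0, 0]
    - [0, 0, 0]
    - [0, 0, 0]
    - [0, 0, 0]
  jaw: 1.0

```text
time: 47.8
eef_pos: [0.5419, -0.1847, 0.0064]
orientation: [1.429, 1.047, -1.426]
force: [0.1, -0.2, 0.4]
width: 0.0856
```

Emit:
apply_moves:
  delta_pos:
    - [-1, 0, 0]
    - [-3, 0, 0]
    - [-6, 0, 0]
    - [-11, 0, 0]
    - [-15, 0, 0]
    - [-15, 0, -6]
    - [-15, 0, -12]
    - [-15, 0, -18]
  dr:
    - [0, 0, 0]
    - [0, 0, 0]
    - [0, 0, 0]
    - [0, 0, 0]
    - [0, 0, 0]
    - [0, 0, 0]
    - [0, 0, 0]
    - [0, 0, 0]

```text
time: 48.8
eef_pos: [0.5956, -0.0111, 0.1584]
orientation: [1.431, 1.045, -1.425]
force: [0.7, 0.1, 0.3]
width: 0.0853
```

Emit:
apply_moves:
  delta_pos:
    - [0, 0, -5]
    - [0, 0, -10]
    - [0, 0, -15]
    - [0, 0, -20]
    - [0, 0, -24]
    - [0, 0, -24]
    - [0, 0, -24]
    - [0, 0, -24]
  dr:
    - [0, 0, 0]
    - [0, 0, 0]
    - [0, 0, 0]
    - [0, 0, 0]
    - [0, 0, 0]
    - [0, 0, 0]
    - [0, 0, 0]
    - [0, 0, 0]

```text
time: 49.8
eef_pos: [0.6674, 0.2165, 0.1591]
orientation: [1.432, 1.044, -1.426]
force: [0.7, -0.6, -0.9]
width: 0.0855
```

Run:
```python
from h import *
s=get_state();print(s["eef_pos"],s["force"],s["width"])
f=cam("top"); crop(f,290,110,125,140,4,"fin.png"); cv2.imwrite("pics/finall.png",f["pixels"])
```

```text
[0.66742523 0.21648753 0.15906548] [ 0.65661947 -0.64654423 -0.8978824 ] 0.08554757386211255
```

View pics/fin.png

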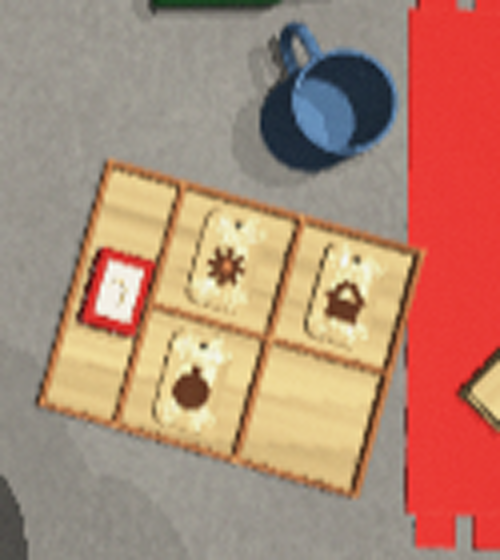

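View pics/finall.png

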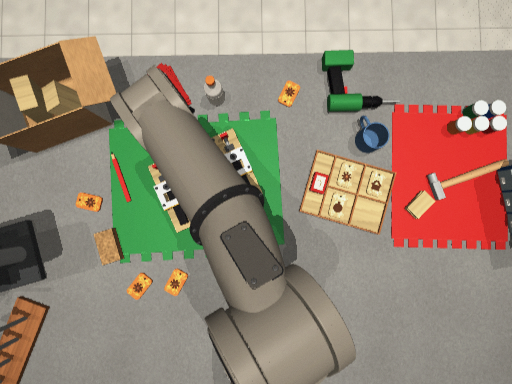

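```bash
python3 -c "
from rig import *
print(close_job())"
```

```text
the job is handed in; nothing more can be done
None
```

The three tags in the jig and the red tin are packed in the tray, and the job is handed in at about 50 s.

- **Tags:** Bay 1 was empty, so tag_1 was not there. I pushed out tags 2 to 4 with their ejectors, then slid each one clear of the bush plate and lifted it. Each lies flat in its own compartment.
- **Tin:** It stands upright in the long narrow compartment.

**Last checks:**
- **Top pictures:** The last two showed the star, bauble and house tags and the tin in place, with the orange look-alikes, mug, pencil and sanding block where they started. The arm hid part of the jig, but earlier views showed all three bays empty.
- **Forces:** The highest I read was about 27 N, when the fingertips touched the tray floor while placing tag 2. I backed off before letting go. The ejector pushes peaked at about 17 N at their stops.
- **No fit problems:** No check failed. The tin was released at its computed floor height with no clear contact force felt.

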